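# Clear the drivers from the wiring box and shut it

### The job

The wiring box is finished: take the two drivers that are propped in it and stand them in the tool stand, one in each cup (either one), handle up. Then swing the box's cover shut, fully home on the base half and without slamming it, leaving the meter and the pliers where they are.

Things in the scene. Friction and masses are not known exactly. Their poses are not given: they have to be found in the camera images.
- blade_driver: Flat screwdriver, 200 mm, 0.08-0.17 kg: dark 24 mm handle from z = 107 mm up, 8 mm steel shaft. Origin: centre of the working end; z axis: along the tool to the handle end. Starts propped in the box: working end on its floor at the terminal strip, handle in the slot at box y = +50 mm, pointing to the robot and 30 deg up, its last 70 mm free. Mass centre at z = 105 mm.
- nut_driver: Nut driver (12 mm socket end), 200 mm, 0.08-0.17 kg: dark 24 mm handle from z = 107 mm up, 8 mm steel shaft. Origin: centre of the working end; z axis: along the tool to the handle end. Starts propped in the box: working end on its floor at the terminal strip, handle in the slot at box y = -50 mm, pointing to the robot and 30 deg up, its last 70 mm free. Mass centre at z = 105 mm.
- stand: Fixed steel tool stand: base plate 190 x 70 x 8 mm with two upright open aluminium cups (tubes) at x = -60 and +60 mm, 38 mm outside and 32 mm inside diameter, rims 93 mm above the bench. Origin under the centre of the base plate, x along the row of cups, z up.
- cup0_floor (a point): Centre of the floor inside the first cup (8 mm above the bench, 85 mm below its rim). A tool let go in it leans by up to 16 degrees.
- cup1_floor (a point): Centre of the floor inside the second cup (8 mm above the bench, 85 mm below its rim), 120 mm from the first.
- box: Base half of the grey plastic wiring box, fixed, 160 (x) x 200 (y) x 80 mm high, walls 4, floor 5 mm, open on top. Origin under its centre. The front wall (-x, towards the robot) has two slots at y = +50 and -50 mm, 30 mm wide, from the rim down to 60 mm above the bench. Inside, a white terminal strip 30 mm high runs along y, front face at x = +40 mm.
- cover (a joint): Angle of the box's hinged cover half, a shell 160 x 200 x 28 mm with a 6 mm lip on its free edge: 0 = shut, rim on rim; 1.57 = upright; starts at 1.2 to 1.55. Hinge line along box y on the rear (+x) rim. Stiff: it stays where left; about 3 N across its face near the free edge moves it; no latch. Shut, its top is 108 mm above the bench.
- cover_hinge (a point): Point on the hinge line, middle of the rear rim, 80 mm above the bench; turns with the cover: x and y axes as the box's when shut.
- cover_face (a point): Point on the cover's outer face, on its middle line, 130 mm from the hinge line and 30 mm from the free edge (in the cover's frame x = -130, z = +28 mm from the hinge). Its z axis is the outward normal of that face: when open it points away from the robot and up; push against it to shut the cover.
- meter: Bystander: electricity meter, white base 120 x 130 mm, 66 mm high, dark front; origin under its centre. Stands on the opposite side of the box from the tool stand. 0.9 kg, loose.
- pliers: Bystander: pliers lying flat, about 160 mm long, 16 mm high, loose; origin under the pivot.

How it is judged:
By the outcome, as a careful person would: the job done as asked, in the order asked, and still so for the second after the job is handed in, with the robot touching nothing.
It also fails if it takes over 69 s, if anything falls off the work surface, if the arm or the gripper's body presses on something with over 40 N, if the wrist force passes 120 N, or if a joint passes its speed limit or range.

### The arm

A 6-joint arm with a two-finger parallel gripper is mounted at the origin on the work surface. World frame = base frame: x ahead of the robot, y to its left, z up, the work surface at z = 0. Lengths are in m, angles in rad, forces in N, time in s.
With the tool pointing down it reaches from about 0.375 to 0.9 m from the base axis. Payload 3.1 kg.
Tool frame: the origin (TCP) lies midway between the tips of the shut fingers; the grasp point (between the pads) lies 19 mm behind it; z points along the fingers, y is the line along which they close (so a half turn about z gives the same grasp; the last joint's range is limited). The gripper opens to 87 mm and grips with 3 to 60 N. Pads are 19 mm wide; open, the fingers measure 117 mm over their backs; the gripper's body (75 mm by 190 mm) begins 51 mm behind the grasp point.
Start: joints at [0.995, 0.527, 1.433, -0, 1.181, -0.178], TCP at [0.242, 0.576, 0.223] pointing down, gripper open.
Joint ranges: [-3.08, 3.08], [-0.75, 2.2], [0.22, 2.44], [-1.43, 4.57], [0, 2.65], [-2.85, 2.85]. Speed limits (rad/s): [2.79, 2.79, 3.14, 3.14, 3.14, 3.14].

### API

Orientations are given as a unit quaternion [x, y, z, w].
In Python, from rig import get_obs, cams, job gives the robot as it stands.
- The arm moves only by the tool servo_tool, never from a script. Its argument "moves" is text: rows parted by semicolons, each of 5 numbers parted by spaces: the shift along the tool's x, y, z in m, then the turn about the tool's z in degrees, then the finger opening in m, from 0 to 0.087. In form: dx dy dz spin claw; .... A call has 1 to 10 rows; each row is the pose to reach, as a shift and turn from the pose commanded when the call began, along the tool's axes at that moment; what a row does not reach only later rows make up. A row lasts 1/12 s, in which the tool goes at most 41.7 mm and 7.16 degrees, less where a joint would pass 70% of its speed; a pose out of reach is approached as far as the arm can. A call with a gripper value outside its range is refused whole. The fingers move at their own pace and stop on an object; "grip_force" is the grip in N (left out, the last holds). Time passes only in rows, so rows that repeat a pose let the fingers close. It gives the time, the measured TCP pose, the force, the opening and the grip force at its end, in the units of the state.
- get_obs(): the state, without advancing time (a new reading comes with each control period).
- cams.camera(name): name is "side" or "top" or "wrist"; returns the picture (400x640x3 uint8, blue, green, red); there is no depth.
- cams.camera_model(name): a dict with "fx", "fy", "cx", "cy" (pixels), "R" (3x3) and "t" (3): a world point X has camera coordinates R X + t. Camera axes: x right, y down, z forward; pixel columns grow to the right and rows downward; lengths in m; the calibration is good to about 2 mm. A picture is of the moment at which its call begins: read the wrist's pose just before it. camera_model takes no time and is no camera call; for the wrist camera it gives the pose at the moment of the call.
- job.hand_in(): hands the job in; it is judged then, once.
The state is a dict: "time": time; "q": joint angles; "joint_velocities": joint speeds; "joint_torque": joint torques, N m; "position": TCP position; "tool_rot": TCP orientation; "ft_force": force on the tool from outside, world axes, zero at the start; "moment": the same for the moment, N m; "grip_width": finger opening in m; "grip_force": force on a finger pad.
Only numpy, scipy, OpenCV 4.12 (cv2) and the standard library are available. Lean on these libraries where they do the work, as an engineer would, in place of code of your own. Each camera call takes 0.05 s, during which the arm holds its last target. There are 200 camera calls.

## Working session

There is one attempt and no reset: what is moved stays moved. The work goes in short steps, Python scripts to look and compute and a tool call to move; the robot and the scene stay as the last step left them, time stands still between calls to the robot, and variables do not carry over. Pictures are saved under pics/ and viewed, at most 10 in all, crops included, and the job is handed in when it is done.

Besides the shell and the picture viewer there is one more tool, called after "Call:" as name(argument=value, ...) on one line, values as JSON. servo_tool: Moves the arm, as the interface text tells. Its arguments: {"type":"object","properties":{"moves":{"type":"string"},"grip_force":{"type":"number"}},"required":["moves"]}

```bash
ls; mkdir -p pics; python3 - <<'E'
from rig import get_obs,cams,job
import cv2
o=get_obs();print(o)
for n in ("top","side"):
    m=cams.camera_model(n);print(n,m)
    cv2.imwrite(f"pics/{n}0.png",cams.camera(n))
E
```

```text
pics
{'time': 0.0, 'q': array([ 9.94523269e-01,  5.28456480e-01,  1.43387064e+00, -2.35045026e-05,
        1.18138105e+00, -1.78493278e-01]), 'joint_velocities': array([ 0.00012232,  0.00037857,  0.00013041,  0.00136379, -0.00162686,
       -0.00132413]), 'joint_torque': array([-5.02860930e-04, -4.40052259e+01, -1.76594013e+01,  6.34587323e-02,
        5.82776265e-02, -1.86695625e-04]), 'position': array([0.24168846, 0.57560546, 0.22158764]), 'tool_rot': array([ 1.97576731e-01,  9.80286854e-01, -9.87328579e-04, -3.79668599e-04]), 'ft_force': array([0.64132719, 0.84963874, 0.32521054]), 'moment': array([ 0.0345075 , -0.01788723,  0.0297075 ]), 'grip_force': 0.0, 'grip_width': 0.08684897096465727}
top {'fx': 456.0718594831669, 'fy': 456.0718594831669, 'cx': 322.4270662350539, 'cy': 193.93053570653953, 'R': array([[ 2.29229832e-03, -9.99968749e-01, -7.56617239e-03],
       [-9.82723883e-01, -8.52407686e-04, -1.85075779e-01],
       [ 1.85063546e-01,  7.85970721e-03, -9.82695125e-01]]), 't': array([0.00522021, 0.56046322, 1.26502182])}
side {'fx': 367.8056555227401, 'fy': 367.8056555227401, 'cx': 321.1267483114948, 'cy': 202.45728631994757, 'R': array([[-0.96556763, -0.25930818, -0.02093853],
       [-0.16028804,  0.65638093, -0.73720541],
       [ 0.20490704, -0.70846549, -0.67534418]]), 't': array([0.54067871, 0.15636254, 0.79078168])}
```

View pics/top0.png

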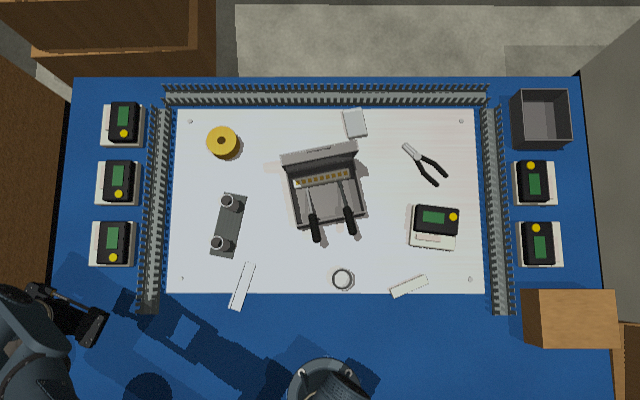

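View pics/side0.png

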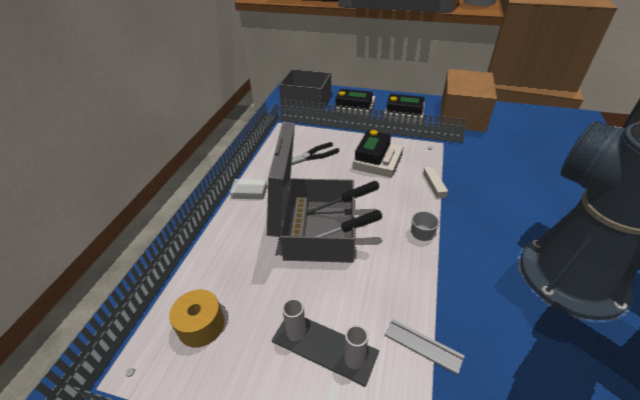

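```bash
python3 - <<'E'
import cv2,numpy as np
t=cv2.imread("pics/top0.png");s=cv2.imread("pics/side0.png")
a=cv2.resize(t[125:265,200:375],(0,0),fx=4.5,fy=4.2,interpolation=cv2.INTER_CUBIC)
cv2.imwrite("pics/c1.png",a)
b=cv2.resize(s[115:385,255:395],None,fx=5,fy=2.2,interpolation=cv2.INTER_CUBIC)
cv2.imwrite("pics/c2.png",b)
for n,im,roi in(("top",t,(280,195,370,260)),("side",s,(325,170,395,245))):
    x0,y0,x1,y1=roi
    m=(im[y0:y1,x0:x1].max(2)<38).astype(np.uint8)
    k,l,st,c=cv2.connectedComponentsWithStats(m)
    for i in range(1,k):
        if st[i,4]>40:
            p=np.argwhere(l==i)[:,::-1].astype(float)+[x0,y0]
            r=cv2.minAreaRect(p.astype(np.float32));print(n,st[i],r)
E
```

```text
top [ 63  11  22  29 234] ((349.63177490234375, 220.18707275390625), (20.906570434570312, 24.399084091186523), 22.833654403686523)
top [ 17  18  47  29 282] ((319.9792175292969, 222.47735595703125), (25.984683990478516, 39.99060821533203), 47.48955154418945)
side [ 17  12  36  20 280] ((359.06500244140625, 191.01136779785156), (9.15315055847168, 37.67436599731445), 66.25050354003906)
side [ 17  41  39  21 325] ((360.88006591796875, 220.42210388183594), (9.141308784484863, 40.28824234008789), 68.5522689819336)
```

View pics/c1.png

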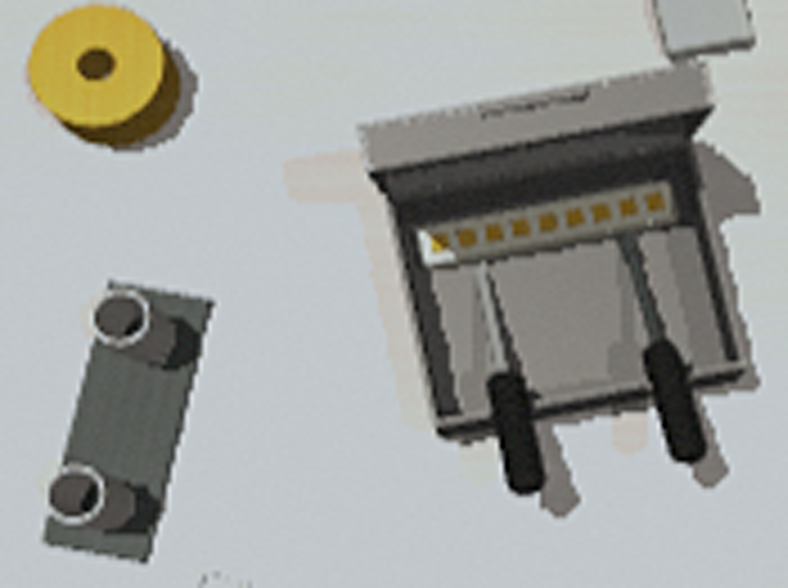

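View pics/c2.png

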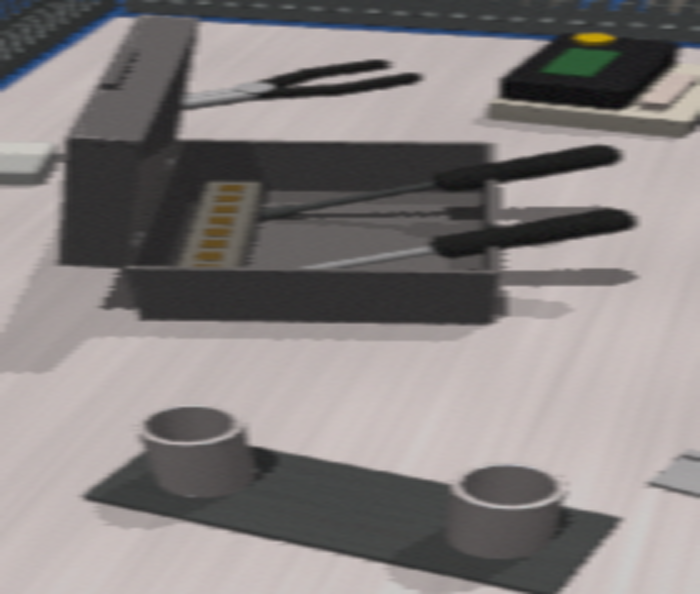

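```bash
cat > h.py <<'E'
import numpy as np,cv2
from rig import cams
def P(n):
    m=cams.camera_model(n);K=np.array([[m['fx'],0,m['cx']],[0,m['fy'],m['cy']],[0,0,1]])
    return K@np.c_[m['R'],m['t']]
def tri(a,b,na="top",nb="side"):
    X=cv2.triangulatePoints(P(na),P(nb),np.array(a,float),np.array(b,float)).ravel();return X[:3]/X[3]
def plane(n,uv,z):
    m=cams.camera_model(n);R=m['R'];c=-R.T@m['t']
    d=R.T@[(uv[0]-m['cx'])/m['fx'],(uv[1]-m['cy'])/m['fy'],1];return c+d*(z-c[2])/d[2]
def proj(n,X):
    p=P(n)@np.r_[X,1];return p[:2]/p[2]
E
python3 - <<'E'
from h import *
np.set_printoptions(precision=4,suppress=True)
T=lambda u,v:(200+(u+.5)/4.5-.5,125+(v+.5)/4.2-.5)
S=lambda u,v:(255+(u+.5)/5-.5,115+(v+.5)/2.2-.5)
for n,a,b in (("L start",(505,378),(440,247)),("L end",(526,488),(630,220)),("R start",(662,345),(440,183)),("R end",(690,457),(616,156)),("cupA",(122,318),(195,426)),("cupB",(76,493),(507,489)),("FL",(437,430),(494,268)),("FR",(745,368),(493,148))):
    print(n,tri(T(*a),S(*b)))
print("coverL outer",tri(T(360,128),S(68,137)),"inner",tri(T(377,178),S(133,137)))
for n,a,z in (("cupA",(122,318),.093),("cupB",(76,493),.093),("FL",(437,430),.08),("FR",(745,368),.08),("stripL",(428,264),.035),("stripR",(672,215),.035)): print(n,plane("top",T(*a),z))
for n,a,z in (("cupA",(195,426),.093),("cupB",(507,489),.093),("FL",(494,268),.08)): print("side",n,plane("side",S(*a),z))
E
```

```text
L start [0.4989 0.0361 0.0609]
L end [0.4203 0.0215 0.1044]
R start [ 0.5218 -0.0635  0.0574]
R end [ 0.441  -0.078   0.1009]
cupA [0.535  0.2744 0.0876]
cupB [0.4186 0.2984 0.0854]
FL [0.4634 0.0774 0.0816]
FR [ 0.5049 -0.1149  0.0699]
coverL outer [0.6248 0.1125 0.2398] inner [0.598  0.1035 0.2365]
cupA [0.5344 0.2732 0.093 ]
cupB [0.4181 0.2966 0.093 ]
FL [0.4613 0.0774 0.08  ]
FR [ 0.5031 -0.1141  0.08  ]
stripL [0.5829 0.0876 0.035 ]
stripR [ 0.6181 -0.0718  0.035 ]
side cupA [0.5331 0.2775 0.093 ]
side cupB [0.4179 0.3023 0.093 ]
side FL [0.4671 0.0757 0.08  ]
```

Call:
servo_tool(moves="-.01 -.011 0 -3 .06; -.035 -.038 0 -7 .06; -.062 -.067 0 -12 .06; -.09 -.097 0 -17 .06; -.118 -.127 0 -22 .06; -.146 -.157 0 -27 .06; -.174 -.187 0 -31 .06; -.202 -.217 0 -35 .06; -.23 -.248 0 -35 .06; -.258 -.279 0 -35 .06", grip_force=30)

```text
time: 0.93
position: [0.3718, 0.2174, 0.2225]
tool_rot: [-0.107, 0.994, -0.0, -0.0]
ft_force: [0.7, 0.2, 0.9]
grip_width: 0.0604
grip_force: 0.0
```

```bash
cat >> h.py <<'E'
from scipy.spatial.transform import Rotation as Ro
from rig import get_obs
def go(x,y,z,yaw=None):
    "shift in tool axes and spin; yaw = world angle of tool y, deg"
    o=get_obs();R=Ro.from_quat(o['tool_rot']).as_matrix();p=o['position']
    yw=np.degrees(np.arctan2(R[1,1],R[0,1]));s=0 if yaw is None else -((yaw-yw+180)%360-180)
    print("t %.2f"%o['time'],"p",p.round(4),"yaw %.1f"%yw,"F",o['ft_force'].round(1),"w",round(o['grip_width'],4),"->",(R.T@(np.array([x,y,z])-p)).round(4),"spin %.1f"%s)
E
python3 -c "
from h import *
go(.4415,.026,.13,102.3)"
```

```text
t 0.93 p [0.3718 0.2174 0.2225] yaw 102.2 F [0.7 0.2 0.9] w 0.0604 -> [-0.0276 -0.2018  0.0925] spin -0.1
```

Call:
servo_tool(moves="-.004 -.025 .005 0 .06; -.009 -.06 .015 0 .06; -.014 -.1 .025 0 .06; -.019 -.14 .035 0 .06; -.024 -.17 .045 0 .06; -.027 -.193 .055 0 .06; -.028 -.202 .06 0 .06; -.028 -.202 .06 0 .06")

```text
time: 1.6
position: [0.442, 0.0262, 0.1615]
tool_rot: [-0.105, 0.995, 0.0, -0.001]
ft_force: [-0.4, 0.4, 1.0]
grip_width: 0.0602
grip_force: 0.0
```

```bash
python3 - <<'E'
from h import *
go(.4415,.026,.077,102.3)
im=cams.camera("wrist");cv2.imwrite("pics/w1.png",im)
for q in ((.4203,.0215,.1045),(.4989,.0361,.061),(.441,-.078,.103),(.5218,-.0635,.0574)): print(proj("wrist",q).round(1))
E
```

```text
t 1.60 p [0.442  0.0262 0.1615] yaw 102.0 F [-0.4  0.4  1. ] w 0.0602 -> [ 0.0004 -0.0001  0.0845] spin -0.3
[313.1 192.3]
[311.4 275.9]
[159.2 191.2]
[190.8 275.9]
```

View pics/w1.png

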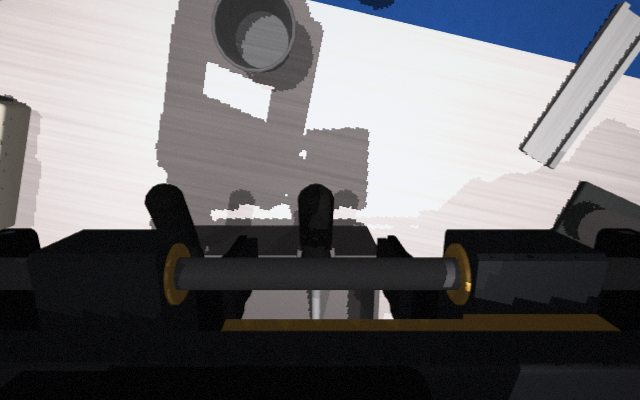

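The wrist view shows the left handle's end at about (315,190), centred between the fingers (240 and 385). I'm going down to grasp.

Call:
servo_tool(moves="0 0 .02 0 .06; 0 0 .045 0 .06; 0 0 .07 0 .06; 0 0 .083 0 .06; 0 0 .083 0 .05; 0 0 .083 0 .02; 0 0 .083 0 .01; 0 0 .083 0 .01; 0 0 .083 0 .01; 0 0 .083 0 .01", grip_force=30)

```text
time: 2.48
position: [0.4424, 0.0277, 0.0804]
tool_rot: [-0.106, 0.994, -0.0, 0.001]
ft_force: [-0.1, -0.4, 0.6]
grip_width: 0.0277
grip_force: 0.1
```

Call:
servo_tool(moves="0 0 0 0 .01; 0 0 0 0 .01; 0 0 0 0 .01; 0 0 -.01 0 .01; 0 0 -.03 0 .01; 0 0 -.06 0 .01; 0 0 -.09 0 .01; 0 0 -.12 0 .01; 0 0 -.14 0 .01; 0 0 -.15 0 .01", grip_force=30)

```text
time: 3.32
position: [0.4426, 0.0275, 0.232]
tool_rot: [-0.106, 0.994, -0.001, 0.002]
ft_force: [0.1, 0.2, -1.5]
grip_width: 0.0232
grip_force: 29.9
```

```bash
python3 - <<'E'
from h import *
go(.534,.2745,.25)
cv2.imwrite("pics/s1.png",cams.camera("side")[100:350,200:480].repeat(2,0).repeat(2,1))
E
```

```text
t 3.32 p [0.4426 0.0275 0.232 ] yaw 102.2 F [ 0.1  0.2 -1.5] w 0.0232 -> [-0.1416  0.2221 -0.0178] spin 0.0
```

View pics/s1.png

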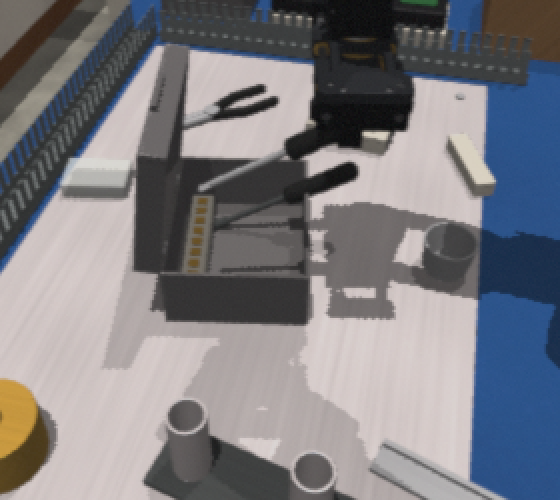

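```bash
python3 - <<'E'
from h import *
go(.418,.2985,.275)
print(get_obs()['moment'])
E
```

```text
t 3.37 p [0.4433 0.0274 0.2327] yaw 102.2 F [ 0.8 -1.   0.7] w 0.0232 -> [-0.0329  0.2702 -0.0428] spin 0.0
[ 0.01219195  0.02412625 -0.07966812]
```

Call:
servo_tool(moves="0 .01 -.01 0 .01; 0 .035 -.02 0 .01; 0 .07 -.03 0 .01; 0 .11 -.04 0 .01; 0 .15 -.043 0 .01; -.01 .185 -.043 0 .01; -.02 .22 -.043 0 .01; -.028 .25 -.043 0 .01; -.033 .265 -.043 0 .01; -.033 .27 -.043 0 .01")

```text
time: 4.2
position: [0.4165, 0.3009, 0.2712]
tool_rot: [-0.108, 0.994, 0.0, -0.001]
ft_force: [0.9, -1.5, -0.8]
grip_width: 0.0234
grip_force: 29.9
```

Call:
servo_tool(moves="0 0 0 0 .01; 0 0 0 0 .01; 0 0 0 0 .01; 0 0 0 0 .01", grip_force=8)

```text
time: 4.53
position: [0.4167, 0.2972, 0.2723]
tool_rot: [-0.105, 0.994, -0.0, -0.001]
ft_force: [-0.5, 0.1, -1.6]
grip_width: 0.0239
grip_force: 8.0
```

```bash
python3 - <<'E'
from h import *
go(.418,.2985,.275)
print(get_obs()['moment'])
im=cams.camera("side");cv2.imwrite("pics/s2.png",im)
for s in (0,.1,.175,.2):
  g=np.array([.418,.2985,.294]);d=np.array([.977*.866,.213*.866,-.5])*(.175-s);print(proj("side",g+d),proj("side",g-[0,0,.175-s]))
E
```

```text
t 4.53 p [0.4167 0.2972 0.2723] yaw 102.1 F [-0.5  0.1 -1.6] w 0.0239 -> [-0.0015  0.001  -0.0027] spin 0.0
[ 0.02096126  0.119291   -0.02177745]
[254.88143826 292.52622941] [357.10025976 326.75861293]
[313.27813877 273.13626857] [360.30943032 290.55318773]
[363.32620223 256.51837779] [363.32620223 256.51837779]
[381.39769613 250.51794359] [364.48286916 243.46901901]
```

```bash
python3 -c "
import cv2
cv2.imwrite('pics/s2c.png',cv2.resize(cv2.imread('pics/s2.png')[120:390,240:460],None,fx=2,fy=2))"
```

```text
(no output)
```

View pics/s2c.png

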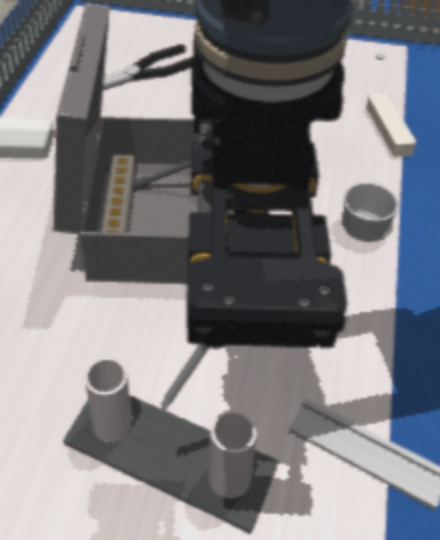

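At 8 N the driver has swung partway. Its tip is at about pixel (323,321), against (357,327) for hanging straight. I'll ease the grip a little more.

Call:
servo_tool(moves="0 0 0 0 .01; 0 0 0 0 .01; 0 0 0 0 .01; 0 0 0 0 .01; 0 0 0 0 .01; 0 0 0 0 .01", grip_force=5)

```text
time: 5.08
position: [0.417, 0.2986, 0.2726]
tool_rot: [-0.106, 0.994, 0.0, 0.0]
ft_force: [0.0, -0.7, -1.6]
grip_width: 0.0238
grip_force: 5.0
```

```bash
cat >> h.py <<'E'
def changed(a,b,roi,name="side"):
    "blobs that changed between two pictures in roi x0 y0 x1 y1"
    x0,y0,x1,y1=roi
    d=(cv2.absdiff(a,b).max(2)[y0:y1,x0:x1]>30).astype(np.uint8)
    k,l,st,c=cv2.connectedComponentsWithStats(d)
    for i in range(1,k):
        if st[i,4]>15: print(st[i]+[x0,y0,0,0,0])
E
python3 - <<'E'
from h import *
go(.418,.2985,.275);print(get_obs()['moment'])
im=cams.camera("side");cv2.imwrite("pics/s3.png",im)
changed(cv2.imread("pics/s2.png"),im,(240,285,420,360))
cv2.imwrite("pics/s3c.png",cv2.resize(im[270:360,300:400],None,fx=4,fy=4))
E
```

```text
t 5.08 p [0.417  0.2986 0.2726] yaw 102.2 F [ 0.  -0.7 -1.6] w 0.0238 -> [-0.0009 -0.0003 -0.0024] spin 0.0
[0.04041371 0.00467972 0.0194001 ]
[333 285   8   8  23]
[343 292  64   4 116]
```

Call:
servo_tool(moves="0 0 0 0 .01; 0 0 0 0 .01; 0 0 0 0 .01; 0 0 0 0 .01; 0 0 0 0 .01; 0 0 0 0 .01", grip_force=3)

```text
time: 5.63
position: [0.417, 0.2986, 0.2725]
tool_rot: [-0.106, 0.994, -0.0, 0.0]
ft_force: [0.6, 0.3, -1.9]
grip_width: 0.0234
grip_force: 3.0
```

```bash
python3 - <<'E'
from h import *
go(.418,.2985,.275);print(get_obs()['moment'])
im=cams.camera("side");cv2.imwrite("pics/s4.png",im)
a=cv2.imread("pics/s2.png");b=cv2.imread("pics/s3.png")
print("2-3");changed(a,b,(300,290,400,340))
print("3-4");changed(b,im,(300,290,400,340))
r=lambda i:cv2.cvtColor(i,cv2.COLOR_BGR2GRAY)[296:332:3,312:372:2]
for i in(a,im): print(r(i))
E
```

```text
t 5.63 p [0.417  0.2986 0.2725] yaw 102.2 F [ 0.6  0.3 -1.9] w 0.0234 -> [-0.0009 -0.0003 -0.0025] spin 0.0
[ 0.00409524 -0.0233822   0.0577331 ]
2-3
[343 292  57   4 102]
3-4
[320 290  31  35 256]
[347 293  17  38 224]
[[221 223 225 225 225 223 226 228 228 227 224 226 174 113 102 117 225 226
  226 224 222 137 129 127 129 129 123 125 126 125]
 [222 224 226 225 225 224 228 228 227 227 225 174 115 103 132 227 228 226
  226 226 225 188 130 134 129 127 123 126 126 126]
 [223 225 226 226 224 227 229 228 229 225 173 114 103 132 224 230 228 227
  226 226 224 140 128 128 129 126 125 127 127 126]
 [224 226 226 225 224 229 229 228 227 172 115 102 131 224 230 229 226 227
  226 225 223 140 128 129 129 124 126 128 126 126]
 [225 226 226 224 227 229 229 229 174 114 101 132 225 228 230 229 228 227
  226 205 129 130 128 129 126 124 127 128 125 128]
 [226 226 224 224 228 229 227 176 114 100 147 226 227 230 230 229 229 227
  227 225 140 130 129 130 127 125 128 128 127 127]
 [227 226 224 226 228 229 175 113 100 150 224 228 227 230 230 227 229 227
  227 224 141 129 128 131 126 129 129 128 126 127]
 [226
[... 1421 characters left out ...]
227 230 230 227 229 227
  202  80  76 105 129 129 126 128 129 128 128 127]
 [226 225 225 228 229 229 229 226 227 228 226 228 228 230 229 229 228 227
  165  75  79 118 129 128 127 128 129 127 128 129]
 [200 220 226 228 229 228 228 226 227 226 228 227 229 230 228 229 227 225
   99  76 102 129 130 129 127 130 129 128 129 129]
 [ 87  86  96 162 222 228 227 225 228 226 227 226 230 229 229 228 228 208
   85  78 173 140 131 128 129 130 129 130 128 131]
 [ 85  86  87  88  87  90 117 199 223 227 226 228 231 229 229 227 227 218
   92  89 124 114 107 116 123 129 128 130 130 131]
 [ 87  86  83  85  86  87  87  86  90 107 155 223 229 227 229 227 227 223
  135  84  85  86  88  87  85  91 117 130 130 130]]
```

Call:
servo_tool(moves="0 0 0 0 .01; 0 0 0 0 .01; 0 0 0 0 .01", grip_force=30)

```text
time: 5.93
position: [0.417, 0.2986, 0.2726]
tool_rot: [-0.106, 0.994, -0.0, 0.0]
ft_force: [-0.4, -0.4, -1.9]
grip_width: 0.0234
grip_force: 30.0
```

```bash
python3 - <<'E'
from h import *
go(.418,.2985,.275)
im=cams.camera("side");cv2.imwrite("pics/s5.png",im)
np.set_printoptions(linewidth=200)
print(cv2.cvtColor(im,cv2.COLOR_BGR2GRAY)[282:346:2,338:374:1])
E
```

```text
t 5.93 p [0.417  0.2986 0.2726] yaw 102.2 F [-0.4 -0.4 -1.9] w 0.0234 -> [-0.0009 -0.0003 -0.0024] spin 0.0
[[ 19  18  19 ...  21  17  21]
 [ 26  27  28 ...  21  23  18]
 [ 33  40  44 ...  18  20  18]
 ...
 [ 86  85  86 ... 132 133 131]
 [ 88  87  87 ... 131 131 131]
 [ 87  87  88 ... 132 131 130]]
```

```bash
python3 -c "
import cv2
cv2.imwrite('pics/s5c.png',cv2.resize(cv2.imread('pics/s5.png')[270:370,300:400],None,fx=6,fy=6,interpolation=cv2.INTER_CUBIC))"
```

```text
(no output)
```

View pics/s5c.png

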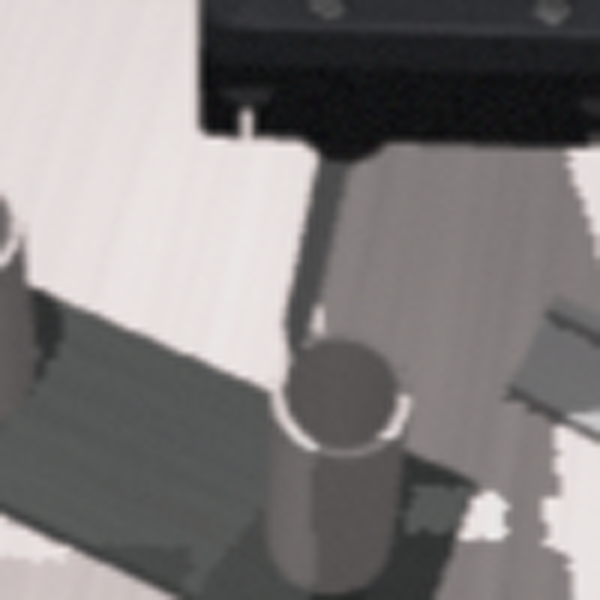

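The driver now hangs nearly upright, leaning slightly. The handle starts at pixel (355.5,296.5) and the tip is near (349,328), by the rim of the near cup (357,335).

```bash
cat >> h.py <<'E'
def inplane(uv,g,yaw=102.2,n="side"):
    "pixel ray met with the vertical plane through g whose normal is the tool y; returns (along tool forward, height)"
    m=cams.camera_model(n);R=m['R'];c=-R.T@m['t']
    d=R.T@[(uv[0]-m['cx'])/m['fx'],(uv[1]-m['cy'])/m['fy'],1]
    a=np.radians(yaw);N=np.array([np.cos(a),np.sin(a),0]);f=np.array([np.sin(a),-np.cos(a),0])
    X=c+d*((g-c)@N)/(d@N);return np.round([(X-g)@f,X[2]-g[2]],4)
E
python3 - <<'E'
from h import *
g=np.array([.417,.2986,.2915])
for p in ((355.5,296.5),(349,327),(352.3,310)): print(inplane(p,g))
im=cams.camera("top");cv2.imwrite("pics/t1.png",im)
print(proj("top",g-[0,0,.175]),proj("top",[.418,.2985,.093]))
E
```

```text
[ 0.0071 -0.0872]
[ 0.0138 -0.1736]
[ 0.0104 -0.1232]
[213.68076687 241.70521738] [215.80238622 242.04299666]
```

Call:
servo_tool(moves=".003 0 -.005 0 .01; .009 0 -.01 0 .01; .013 0 -.01 0 .01; .013 0 -.01 0 .01; .013 0 -.005 0 .01; .013 0 .005 0 .01; .013 0 .015 0 .01; .013 0 .022 0 .01; .013 0 .025 0 .01; .013 0 .025 0 .01", grip_force=30)

```text
time: 6.87
position: [0.4038, 0.2956, 0.2465]
tool_rot: [-0.106, 0.994, -0.0, -0.001]
ft_force: [-0.3, -0.7, -1.6]
grip_width: 0.0234
grip_force: 30.0
```

```bash
python3 - <<'E'
from h import *
go(.418,.2985,.275)
im=cams.camera("side");cv2.imwrite("pics/s6.png",im)
g=get_obs()['position']+[0,0,.019]
G=cv2.cvtColor(im,cv2.COLOR_BGR2GRAY)
for v in range(300,340,4): print(v,G[v,340:372].tolist())
E
```

```text
t 6.87 p [0.4038 0.2956 0.2465] yaw 102.2 F [-0.3 -0.7 -1.6] w 0.0234 -> [-0.0144 -0.0002 -0.0285] spin 0.0
300 [231, 232, 233, 233, 229, 198, 79, 19, 21, 19, 32, 37, 37, 36, 35, 34, 32, 29, 19, 17, 19, 20, 22, 20, 23, 22, 20, 20, 17, 18, 16, 17]
304 [232, 234, 233, 233, 229, 195, 79, 19, 15, 16, 19, 35, 82, 106, 68, 30, 19, 20, 17, 19, 16, 17, 18, 19, 20, 16, 19, 17, 22, 16, 20, 20]
308 [234, 234, 233, 231, 232, 232, 230, 228, 226, 226, 225, 224, 227, 229, 227, 226, 223, 222, 218, 191, 123, 83, 73, 75, 76, 77, 87, 101, 103, 104, 103, 104]
312 [234, 233, 232, 232, 233, 232, 231, 232, 231, 230, 231, 232, 233, 233, 232, 229, 208, 144, 133, 119, 89, 78, 78, 80, 85, 108, 129, 130, 130, 132, 131, 131]
316 [233, 232, 232, 233, 232, 231, 232, 232, 231, 230, 232, 233, 233, 232, 230, 230, 209, 145, 120, 90, 77, 79, 79, 85, 108, 129, 132, 132, 132, 132, 132, 132]
320 [232, 232, 233, 232, 232, 232, 232, 231, 231, 231, 232, 233, 233, 232, 231, 230, 216, 145, 92, 79, 79, 78, 87, 110, 131, 133, 132, 133, 133, 133, 133, 134]
324 [232, 233, 232, 231, 231, 231, 231, 230, 231, 232, 233, 232, 230, 229, 228, 226, 202, 124, 81, 78, 79, 86, 110, 131, 133, 132, 133, 134, 132, 134, 135, 135]
328 [233, 232, 231, 231, 231, 231, 229, 224, 208, 180, 140, 112, 106, 103, 104, 96, 80, 77, 77, 79, 80, 88, 109, 125, 130, 132, 135, 134, 134, 135, 135, 136]
332 [222, 226, 229, 231, 229, 221, 199, 157, 98, 89, 93, 98, 103, 102, 99, 87, 78, 79, 77, 79, 83, 86, 87, 85, 87, 103, 125, 132, 134, 135, 136, 136]
336 [90, 89, 89, 90, 99, 145, 173, 129, 92, 93, 97, 101, 101, 104, 106, 95, 78, 76, 84, 88, 88, 86, 86, 84, 85, 86, 105, 126, 132, 136, 137, 137]
```

Call:
servo_tool(moves="0 0 .01 0 .01; 0 0 .022 0 .01; 0 0 .034 0 .01; 0 0 .045 0 .01; 0 0 .053 0 .01; 0 0 .058 0 .01; 0 0 .058 0 .01")

```text
time: 7.5
position: [0.404, 0.2957, 0.1889]
tool_rot: [-0.106, 0.994, -0.0, -0.001]
ft_force: [-1.6, 0.9, -1.3]
grip_width: 0.023
grip_force: 30.0
```

Call:
servo_tool(moves="0 0 .003 0 .01; 0 0 .004 0 .02; 0 0 .004 0 .03; 0 0 .004 0 .045; 0 0 .004 0 .06; 0 0 .004 0 .06; 0 0 -.01 0 .06; 0 0 -.04 0 .06; 0 0 -.08 0 .06; 0 0 -.1 0 .06")

```text
time: 8.33
position: [0.4058, 0.2966, 0.2935]
tool_rot: [-0.106, 0.994, 0.001, 0.003]
ft_force: [0.8, 1.1, 0.2]
grip_width: 0.0592
grip_force: 0.0
```

```bash
python3 - <<'E'
from h import *
go(.462,-.0735,.2,102.2)
im=cams.camera("side");cv2.imwrite("pics/s7.png",im)
cv2.imwrite("pics/s7c.png",cv2.resize(im[150:390,240:440],None,fx=2.4,fy=2.4))
E
```

```text
t 8.33 p [0.4058 0.2966 0.2935] yaw 102.2 F [0.8 1.1 0.2] w 0.0592 -> [ 0.0239 -0.3737  0.0929] spin 0.0
```

View pics/s7c.png

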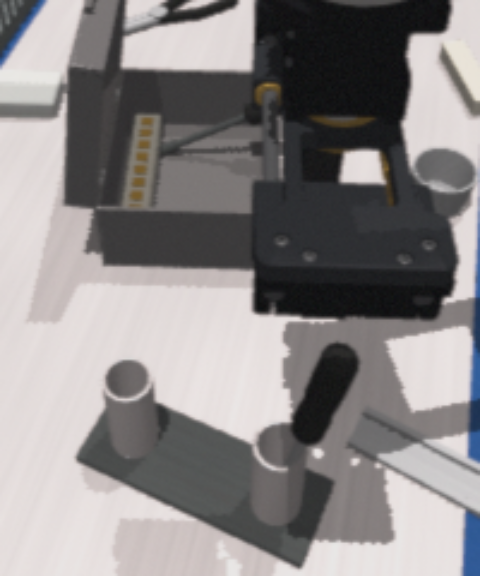

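The blade driver stands in the near cup, leaning back toward the robot (handle end near crop pixel (340,350)). Next is the nut driver.

Call:
servo_tool(moves="0 -.02 0 0 .06; 0 -.055 .01 0 .06; 0 -.095 .02 0 .06; 0 -.135 .03 0 .06; 0 -.175 .04 0 .06; 0 -.215 .06 0 .06; .005 -.255 .08 0 .06; .01 -.293 .1 0 .06; .015 -.33 .12 0 .06; .019 -.36 .13 0 .06")

```text
time: 9.22
position: [0.4611, -0.0615, 0.1583]
tool_rot: [-0.106, 0.994, 0.0, -0.0]
ft_force: [0.1, 1.2, -0.6]
grip_width: 0.0599
grip_force: 0.0
```

```bash
python3 - <<'E'
from h import *
go(.4664,-.0725,.076,102.2)
im=cams.camera("wrist");cv2.imwrite("pics/w2.png",im)
print(proj("wrist",[.441,-.078,.103]),proj("wrist",[.4664,-.0725,.10]))
G=cv2.cvtColor(im,cv2.COLOR_BGR2GRAY)
for v in range(180,250,10):
    r=G[v,260:370]; print(v, [260+i for i in range(1,110) if (r[i]<70)!=(r[i-1]<70)])
E
```

```text
t 9.22 p [ 0.4611 -0.0615  0.1583] yaw 102.2 F [ 0.1  1.2 -0.6] w 0.0599 -> [-0.0029 -0.0119  0.0823] spin 0.0
[307.8506324  191.07464422] [308.41723132 228.23498514]
180 []
190 [285, 316]
200 [282, 319]
210 [283, 318]
220 [284, 320]
230 []
240 []
```

Call:
servo_tool(moves="-.001 -.008 .01 0 .06; -.003 -.015 .03 0 .06; -.003 -.015 .055 0 .06; -.003 -.015 .075 0 .06; -.003 -.015 .082 0 .06; -.003 -.015 .082 0 .03; -.003 -.015 .082 0 .01; -.003 -.015 .082 0 .01; -.003 -.015 .082 0 .01; -.003 -.015 .082 0 .01", grip_force=30)

```text
time: 10.1
position: [0.4687, -0.0741, 0.0786]
tool_rot: [-0.107, 0.994, -0.001, 0.001]
ft_force: [-0.1, -0.1, 0.2]
grip_width: 0.0343
grip_force: 0.0
```

Call:
servo_tool(moves="-.0 0 0 0 .01; 0 0 0 0 .01; 0 0 0 0 .01; 0 0 -.01 0 .01; 0 0 -.03 0 .01; 0 0 -.06 0 .01; 0 0 -.1 0 .01; 0 0 -.14 0 .01; 0 0 -.17 0 .01; 0 0 -.18 0 .01")

```text
time: 10.93
position: [0.4701, -0.0749, 0.2622]
tool_rot: [-0.106, 0.994, -0.002, 0.004]
ft_force: [-0.5, -0.9, -1.7]
grip_width: 0.0234
grip_force: 30.0
```

```bash
python3 - <<'E'
from h import *
go(.534,.2745,.29,102.2)
E
```

```text
t 10.93 p [ 0.4701 -0.0749  0.2622] yaw 102.2 F [-0.5 -0.9 -1.7] w 0.0234 -> [-0.1367  0.3278 -0.0285] spin 0.0
```

Call:
servo_tool(moves="0 .015 -.008 0 .01; 0 .045 -.016 0 .01; 0 .08 -.024 0 .01; 0 .12 -.03 0 .01; 0 .16 -.03 0 .01; 0 .195 -.03 0 .01; -.02 .23 -.03 0 .01; -.045 .26 -.03 0 .01; -.07 .285 -.03 0 .01; -.095 .31 -.03 0 .01")

```text
time: 11.77
position: [0.4947, 0.2509, 0.2872]
tool_rot: [-0.107, 0.994, -0.0, -0.001]
ft_force: [0.2, -0.3, -0.8]
grip_width: 0.0231
grip_force: 30.0
```

```bash
python3 - <<'E'
from h import *
go(.534,.2745,.29,102.2)
E
```

```text
t 11.77 p [0.4947 0.2509 0.2872] yaw 102.3 F [ 0.2 -0.3 -0.8] w 0.0231 -> [-0.0434  0.0147 -0.0029] spin 0.1
```

Call:
servo_tool(moves="-.015 .006 0 0 .01; -.03 .012 0 0 .01; -.043 .0147 -.003 0 .01; -.043 .0147 -.003 0 .01; -.043 .0147 -.003 0 .01")

```text
time: 12.18
position: [0.5336, 0.2723, 0.2897]
tool_rot: [-0.106, 0.994, -0.0, -0.001]
ft_force: [-0.9, 0.3, -0.9]
grip_width: 0.0232
grip_force: 30.0
```

Call:
servo_tool(moves="0 0 0 0 .01; 0 0 0 0 .01; 0 0 0 0 .01; 0 0 0 0 .01; 0 0 0 0 .01", grip_force=5)

```text
time: 12.6
position: [0.5338, 0.2722, 0.2907]
tool_rot: [-0.106, 0.994, -0.0, -0.0]
ft_force: [-0.8, -0.2, -0.7]
grip_width: 0.0237
grip_force: 5.0
```

Call:
servo_tool(moves="0 0 0 0 .01; 0 0 0 0 .01; 0 0 0 0 .01", grip_force=3.4)

```text
time: 12.85
position: [0.5342, 0.2725, 0.2906]
tool_rot: [-0.106, 0.994, 0.0, 0.0]
ft_force: [-0.2, 0.1, -0.6]
grip_width: 0.0243
grip_force: 3.4
```

Call:
servo_tool(moves="0 0 0 0 .01; 0 0 0 0 .01; 0 0 0 0 .01", grip_force=30)

```text
time: 13.1
position: [0.5342, 0.2725, 0.2905]
tool_rot: [-0.106, 0.994, -0.0, 0.0]
ft_force: [0.0, -0.4, -0.7]
grip_width: 0.0237
grip_force: 30.0
```

```bash
cat > shaft.py <<'E'
from h import *
import sys
go(.534,.2745,.29,102.2)
im=cams.camera("side");cv2.imwrite("pics/"+sys.argv[1],im)
g=get_obs()['position']+[0,0,.019]
b=cv2.imread("pics/s7.png")
d=cv2.absdiff(b,im).max(2)
for v in range(240,330,5):
    r=np.where(d[v,200:340]>25)[0]
    if len(r): print(v,(200+np.array([s[[0,-1]] for s in np.split(r,np.where(np.diff(r)>1)[0]+1) if len(s)>1])).tolist())
for a in (30,60,75,90):
    a=np.radians(a);f=np.array([.977,.213,0])*np.cos(a)-np.array([0,0,np.sin(a)])
    print(a.round(2),[proj("side",g+f*L).round(0).tolist() for L in (.063,.17)])
E
python3 shaft.py s8.png
```

```text
t 13.10 p [0.5342 0.2725 0.2905] yaw 102.2 F [ 0.  -0.4 -0.7] w 0.0237 -> [-0.0002  0.002   0.0005] spin 0.0
240 [[234, 301]]
245 [[275, 291]]
250 [[276, 291]]
255 [[279, 286]]
260 [[281, 286]]
265 [[281, 287], [303, 339]]
270 [[281, 287], [301, 339]]
275 [[281, 287], [303, 339]]
280 [[281, 287], [303, 339]]
285 [[280, 288], [300, 339]]
290 [[280, 288], [299, 339]]
295 [[298, 339]]
300 [[287, 339]]
305 [[303, 339]]
310 [[303, 339]]
315 [[287, 299], [304, 336]]
320 [[309, 335]]
325 [[325, 332]]
0.52 [[246.0, 233.0], [192.0, 256.0]]
1.05 [[265.0, 244.0], [239.0, 281.0]]
1.31 [[275.0, 247.0], [265.0, 288.0]]
1.57 [[286.0, 249.0], [292.0, 291.0]]
```

```bash
python3 - <<'E'
from h import *
g=get_obs()['position']+[0,0,.019]
for p in ((283.5,253),(284,270),(284,285),(284,293)): print(inplane(p,g))
d=cv2.absdiff(cv2.imread("pics/s7.png"),cv2.imread("pics/s8.png")).max(2)
for v in range(286,306,2): print(v,d[v,276:300])
E
```

```text
[ 0.0053 -0.0732]
[ 0.0083 -0.1146]
[ 0.0119 -0.1549]
[ 0.014 -0.178]
286 [  5   5   5   9  44 145 191 193 193 188 181 143  65  10   6   5   5   5
   6   6   7   6   6  11]
288 [  5   5   6   9  43 134 185 190 189 189 182 149  64   9   5   5   6   6
   7   7   7   5   6  11]
290 [  4   5   6   8  43 134 185 187 189 187 188 148  65  10   6   6   5   6
   7   6   5   6   8  33]
292 [  7   5   6   7  30  92 152 178 186 186 161  94  32   7   6   5   7   5
   7   5   6   5   7  35]
294 [ 5  5  6  6  5  9 24 48 57 46 16  8  5  5  5  5  7  6  6  5  6  6 11 41]
296 [ 5  5  5  5  6  5  6  6  6  6  5  6  5  6  6  7  7  6  6  6  5  5  8 12]
298 [ 5  6  5  6  5  6  5  5  5  5  5  6  8 15 24 34 41 50 45 35 25 14 10  7]
300 [ 5  5  6  5  6  6  6  5  6  7 22 60 82 78 64 37 35 33 35 47 61 80 94 66]
302 [ 6  5  6  6  6  6  5  5  5  8 12 20 17 11 16 18 20 21 20 23 25 27 31 59]
304 [ 5  5  5  7  5  6  5  6  8  7  4  6 10 12 16 18 18 21 21 22 25 25 24 25]
```

Call:
servo_tool(moves=".005 .001 0 0 .01; .011 .002 0 0 .01; .014 .002 0 0 .01; .014 .002 .005 0 .01; .014 .002 .015 0 .01; .014 .002 .028 0 .01; .014 .002 .04 0 .01; .014 .002 .05 0 .01; .014 .002 .055 0 .01; .014 .002 .055 0 .01")

```text
time: 13.98
position: [0.5191, 0.2711, 0.2336]
tool_rot: [-0.106, 0.994, -0.0, -0.002]
ft_force: [0.5, -0.2, -0.7]
grip_width: 0.0233
grip_force: 30.0
```

```bash
python3 shaft.py s9.png | head -14; python3 - <<'E'
import cv2
G=cv2.cvtColor(cv2.imread("pics/s9.png"),cv2.COLOR_BGR2GRAY)
for v in range(290,312,3): print(v,G[v,280:312].tolist())
E
```

```text
t 13.98 p [0.5191 0.2711 0.2336] yaw 102.2 F [ 0.5 -0.2 -0.7] w 0.0233 -> [-0.015   0.0001 -0.0565] spin -0.0
240 [[252, 279], [315, 317]]
245 [[250, 280], [317, 318]]
250 [[249, 281], [306, 308]]
255 [[248, 282]]
260 [[249, 316]]
265 [[250, 317]]
270 [[253, 339]]
275 [[275, 339]]
280 [[292, 300], [308, 339]]
285 [[293, 299], [307, 339]]
290 [[293, 299], [304, 339]]
295 [[293, 298], [303, 339]]
300 [[287, 288], [293, 299], [303, 339]]
290 [218, 219, 218, 217, 215, 216, 219, 217, 218, 219, 219, 217, 214, 187, 113, 53, 37, 55, 124, 191, 215, 217, 218, 217, 191, 131, 118, 118, 118, 118, 118, 120]
293 [218, 218, 217, 216, 216, 218, 218, 219, 220, 218, 216, 216, 212, 177, 94, 45, 35, 55, 123, 189, 216, 218, 219, 215, 185, 129, 119, 118, 119, 120, 121, 120]
296 [217, 216, 216, 217, 217, 218, 218, 219, 218, 217, 217, 215, 211, 179, 90, 42, 37, 63, 150, 212, 218, 218, 218, 191, 130, 120, 119, 119, 120, 121, 121, 120]
299 [216, 216, 217, 217, 218, 219, 219, 216, 207, 194, 186, 182, 158, 100, 58, 41, 39, 58, 133, 197, 217, 219, 215, 185, 129, 118, 119, 119, 122, 120, 120, 120]
302 [217, 218, 218, 216, 207, 184, 149, 105, 94, 94, 94, 97, 98, 86, 50, 36, 35, 42, 62, 88, 111, 147, 192, 217, 216, 210, 178, 130, 121, 119, 119, 120]
305 [218, 218, 209, 182, 143, 90, 81, 84, 86, 92, 94, 94, 82, 52, 40, 36, 38, 39, 47, 65, 80, 95, 127, 177, 212, 189, 132, 121, 120, 120, 120, 120]
308 [216, 208, 187, 160, 102, 80, 80, 81, 87, 91, 93, 94, 79, 45, 36, 38, 42, 41, 46, 61, 80, 92, 114, 147, 167, 146, 124, 120, 120, 119, 120, 121]
311 [218, 217, 205, 182, 156, 98, 80, 81, 84, 88, 93, 93, 80, 49, 37, 37, 37, 37, 44, 67, 94, 109, 108, 118, 141, 133, 122, 126, 163, 179, 130, 122]
```

Call:
servo_tool(moves="0 0 .01 0 .01; 0 0 .022 0 .01; 0 0 .034 0 .01; 0 0 .045 0 .01; 0 0 .055 0 .01; 0 0 .061 0 .01; 0 0 .061 0 .01")

```text
time: 14.62
position: [0.5192, 0.2712, 0.1729]
tool_rot: [-0.106, 0.994, -0.0, -0.001]
ft_force: [1.0, 0.5, -1.3]
grip_width: 0.0229
grip_force: 30.0
```

Call:
servo_tool(moves="0 0 .002 0 .015; 0 0 .002 0 .03; 0 0 .002 0 .045; 0 0 .002 0 .06; 0 0 .002 0 .06; 0 0 .002 0 .06; 0 0 -.015 0 .06; 0 0 -.05 0 .06; 0 0 -.09 0 .06; 0 0 -.12 0 .06")

```text
time: 15.45
position: [0.5206, 0.2717, 0.2974]
tool_rot: [-0.106, 0.994, 0.0, 0.001]
ft_force: [0.4, 0.4, -0.2]
grip_width: 0.0591
grip_force: 0.0
```

```bash
python3 - <<'E'
from h import *
go(.70,.2,.33,102.2)
for n in("side","top"): cv2.imwrite(f"pics/{n}10.png",cams.camera(n))
E
```

```text
t 15.45 p [0.5206 0.2717 0.2974] yaw 102.2 F [ 0.4  0.4 -0.2] w 0.0591 -> [-0.1602 -0.108  -0.0322] spin 0.0
```

Call:
servo_tool(moves="0 0 -.01 0 .05; -.015 0 -.03 0 .03; -.035 0 -.04 0 .01; -.06 -.005 -.04 0 0; -.09 -.02 -.04 0 0; -.12 -.04 -.04 0 0; -.15 -.06 -.04 0 0; -.175 -.085 -.04 0 0; -.19 -.11 -.04 0 0; -.195 -.13 -.04 0 0", grip_force=30)

```text
time: 16.38
position: [0.74, 0.1836, 0.3313]
tool_rot: [-0.106, 0.994, -0.0, -0.002]
ft_force: [-0.4, -0.4, -0.2]
grip_width: 0.0036
grip_force: 0.0
```

```bash
python3 - <<'E'
from h import *
go(.706,.030,.2,102.2)
print(get_obs()['q'].round(2))
t=cams.camera("top");s=cams.camera("side");cv2.imwrite("pics/t11.png",t);cv2.imwrite("pics/s11.png",s)
a=cv2.resize(s[115:395,255:455],(400,560));b=cv2.resize(t[110:270,180:380],(400,320))
b=cv2.copyMakeBorder(b,0,240,0,0,cv2.BORDER_CONSTANT);cv2.imwrite("pics/both.png",np.hstack([a,b]))
E
```

```text
t 16.38 p [0.74   0.1836 0.3313] yaw 102.1 F [-0.4 -0.4 -0.2] w 0.0036 -> [ 0.0652 -0.143   0.1316] spin -0.1
[ 0.1   0.66  0.88 -0.    1.6  -1.69]
```

View pics/both.png

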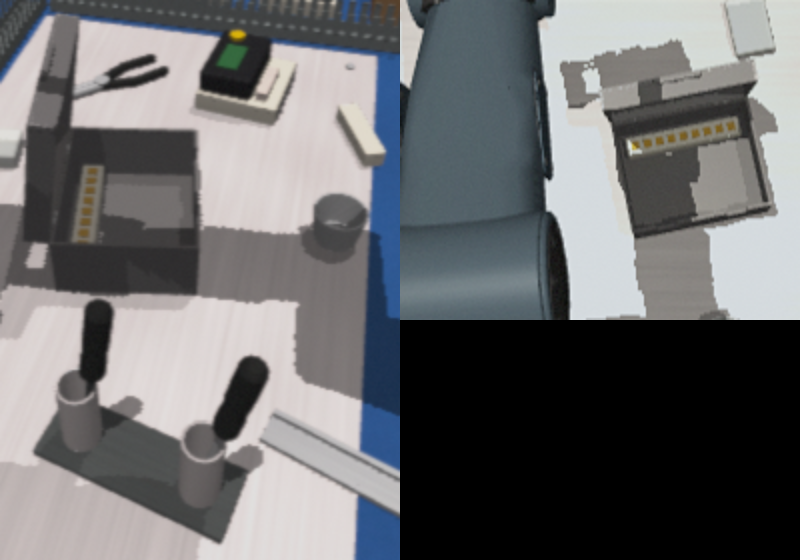

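Both drivers stand in their cups, the box is empty, and the cover is still open. Next I move the closed fingers behind the cover.

Call:
servo_tool(moves=".01 -.02 0 0 0; .025 -.05 0 0 0; .04 -.085 0 0 0; .055 -.12 .01 0 0; .06 -.14 .04 0 0; .06 -.143 .07 0 0; .06 -.143 .1 0 0; .06 -.143 .125 0 0; .06 -.143 .13 0 0; .06 -.143 .13 0 0")

```text
time: 17.32
position: [0.7073, 0.0344, 0.2015]
tool_rot: [-0.107, 0.994, 0.001, -0.003]
ft_force: [0.1, -0.2, 0.5]
grip_width: 0.0002
grip_force: 0.0
```

```bash
python3 - <<'E'
from h import *
go(.706,.030,.2,102.2)
o=get_obs()['position'];H=np.array([.638,.0155,.08])
f=np.array([.977,.213,0])
print("fwd",(o-H)@f,"lat",(o-H)@[-.213,.977,0],"z",o[2]-.08)
# tip path, d=.13, half thickness h, tool x=-f, tool z=-up
h=.010;p0=np.array([(o-H)@f,o[2]-.08])
for th in [83,75,67,60,52,45,38,31,25,20,15,11,8,5,3,1,0]:
    a=np.radians(th);x=-.13*np.cos(a)+.028*np.sin(a)+h*np.sin(a);z=.13*np.sin(a)+.028*np.cos(a)
    print(th,"dx %.3f dz %.3f"%(p0[0]-x,p0[1]-z))
E
```

```text
t 17.32 p [0.7073 0.0344 0.2015] yaw 102.2 F [ 0.1 -0.2  0.5] w 0.0002 -> [ 0.0022 -0.004   0.0015] spin 0.0
fwd 0.07173096261443887 lat 0.0036914249169690445 z 0.12152949770311446
83 dx 0.050 dz -0.011
75 dx 0.069 dz -0.011
67 dx 0.088 dz -0.009
60 dx 0.104 dz -0.005
52 dx 0.122 dz 0.002
45 dx 0.137 dz 0.010
38 dx 0.151 dz 0.019
31 dx 0.164 dz 0.031
25 dx 0.173 dz 0.041
20 dx 0.181 dz 0.051
15 dx 0.187 dz 0.061
11 dx 0.192 dz 0.069
8 dx 0.195 dz 0.076
5 dx 0.198 dz 0.082
3 dx 0.200 dz 0.087
1 dx 0.201 dz 0.091
0 dx 0.202 dz 0.094
```

Call:
servo_tool(moves=".01 0 -.004 0 0; .022 0 -.008 0 0; .034 0 -.011 0 0; .043 0 -.011 0 0; .05 0 -.011 0 0; .058 0 -.011 0 0; .066 0 -.011 0 0; .074 0 -.011 0 0; .081 0 -.01 0 0; .088 0 -.009 0 0")

```text
time: 18.15
position: [0.6234, 0.0145, 0.2138]
tool_rot: [-0.106, 0.994, -0.0, 0.0]
ft_force: [1.0, 1.0, 2.3]
grip_width: 0.0004
grip_force: 1.2
```

Call:
servo_tool(moves=".008 0 .002 0 0; .016 0 .004 0 0; .025 0 .0075 0 0; .034 0 .011 0 0; .042 0 .015 0 0; .049 0 .019 0 0; .056 0 .023 0 0; .063 0 .028 0 0; .07 0 .034 0 0; .076 0 .04 0 0")

```text
time: 18.98
position: [0.5486, -0.0017, 0.1729]
tool_rot: [-0.106, 0.994, -0.0, -0.0]
ft_force: [1.5, -0.8, 0.5]
grip_width: -0.0001
grip_force: 0.6
```

```bash
python3 - <<'E'
from h import *
o=get_obs()['position'];H=np.array([.638,.0155,.08]);f=np.array([.977,.213,0])
p0=np.array([(o-H)@f,o[2]-.08]);go(.6,0,.1);print(p0)
b=cv2.imread("pics/s11.png");s=cams.camera("side");cv2.imwrite("pics/s12.png",s)
d=(cv2.absdiff(b,s).max(2)>30)[115:240,262:300]
print("old cover area changed",d.mean(), [int(x) for x in d.mean(1)[::10]*100])
for th in (0,20,31,45,60):
  a=np.radians(th); 
  X=H+f*(-.16*np.cos(a)+.028*np.sin(a))+np.array([-.213,.977,0])*.1+[0,0,.16*np.sin(a)+.028*np.cos(a)]
  print(th,proj("side",X).round(0))
E
```

```text
t 18.98 p [ 0.5486 -0.0017  0.1729] yaw 102.2 F [ 1.5 -0.8  0.5] w -0.0001 -> [-0.0506 -0.0092  0.0729] spin 0.0
[-0.09097944  0.09293328]
old cover area changed 0.5757894736842105 [0, 34, 42, 47, 50, 71, 78, 86, 86, 65, 63, 68, 60]
0 [357. 229.]
20 [348. 210.]
31 [339. 201.]
45 [324. 190.]
60 [303. 181.]
```

Call:
servo_tool(moves=".005 0 .005 0 0; .009 0 .01 0 0; .013 0 .015 0 0; .017 0 .02 0 0; .02 0 .025 0 0; .023 0 .03 0 0; .026 0 .034 0 0; .028 0 .038 0 0; .03 0 .042 0 0; .031 0 .045 0 0")

```text
time: 19.87
position: [0.5187, -0.0081, 0.1281]
tool_rot: [-0.106, 0.994, 0.0, -0.0]
ft_force: [0.3, 0.1, 1.3]
grip_width: 0.0005
grip_force: 0.5
```

Call:
servo_tool(moves=".001 0 .002 0 0; .002 0 .004 0 0; .003 0 .006 0 0; .004 0 .008 0 0; .005 0 .01 0 0; .006 0 .012 0 0; .006 0 .014 0 0; .007 0 .016 0 0; .007 0 .018 0 0; .007 0 .02 0 0")

```text
time: 20.7
position: [0.5117, -0.0095, 0.1083]
tool_rot: [-0.106, 0.994, 0.0, -0.001]
ft_force: [-0.7, -0.5, 12.6]
grip_width: 0.0005
grip_force: 6.9
```

```bash
python3 -c "
from h import *
go(.511,-.0122,.108)"
```

```text
t 20.70 p [ 0.5117 -0.0095  0.1083] yaw 102.2 F [-0.7 -0.5 12.6] w 0.0005 -> [ 0.0013 -0.0025  0.0003] spin 0.0
```

Call:
servo_tool(moves="0 0 .0005 0 0; 0 0 .001 0 0; 0 0 .001 0 0; 0 0 .001 0 0")

```text
time: 21.03
position: [0.5117, -0.0095, 0.1083]
tool_rot: [-0.106, 0.994, -0.0, -0.0]
ft_force: [-2.3, -0.4, 8.3]
grip_width: 0.0004
grip_force: 4.5
```

Call:
servo_tool(moves="0 0 -.003 0 0; 0 0 -.012 0 0; 0 0 -.03 0 0; 0 0 -.06 0 0; 0 0 -.1 0 0; 0 0 -.14 0 0; 0 0 -.17 0 0; 0 0 -.18 0 0; 0 0 -.18 0 0; 0 0 -.18 0 0")

```text
time: 21.87
position: [0.5118, -0.0094, 0.2873]
tool_rot: [-0.106, 0.994, 0.0, -0.0]
ft_force: [-0.6, 0.4, -0.4]
grip_width: 0.0005
grip_force: 0.0
```

```bash
python3 - <<'E'
from h import *
go(.4,0,.3)
H=np.array([.638,.0155,.08]);f=np.array([.977,.213,0]);y=np.array([-.213,.977,0])
s=cams.camera("side");t=cams.camera("top");cv2.imwrite("pics/s13.png",s);cv2.imwrite("pics/t13.png",t)
for x,yy in((-.16,.1),(0,.1),(-.16,-.1)): print("side corner",proj("side",H+f*x+y*yy+[0,0,.028]).round(1))
G=cv2.cvtColor(s,cv2.COLOR_BGR2GRAY)
# seam on the left side, top edge line: column profile
for u in (295,320,345): print(u,G[205:270:2,u].tolist())
for n,im in(("s11",s),):
    d=(cv2.absdiff(cv2.imread(f"pics/{n}.png"),im).max(2)>40).astype(np.uint8)
    print("drivers",d[255:390,265:395].mean(),"meter/pliers",d[125:175,350:410].mean(),d[140:170,290:340].mean())
E
```

```text
t 21.87 p [ 0.5118 -0.0094  0.2873] yaw 102.2 F [-0.6  0.4 -0.4] w 0.0005 -> [ 0.1073  0.0328 -0.0127] spin 0.0
side corner [356.8 229.2]
side corner [279.5 227.6]
side corner [354.9 169.8]
295 [103, 104, 102, 90, 89, 89, 89, 89, 88, 89, 89, 88, 58, 50, 51, 52, 50, 50, 51, 50, 50, 50, 50, 50, 49, 52, 51, 53, 156, 163, 164, 164, 163]
320 [89, 89, 89, 90, 90, 89, 90, 89, 89, 89, 89, 90, 62, 49, 50, 52, 51, 52, 51, 53, 52, 51, 51, 52, 49, 51, 50, 50, 86, 164, 163, 162, 161]
345 [57, 58, 57, 68, 104, 104, 104, 105, 104, 104, 104, 104, 99, 49, 51, 51, 49, 49, 50, 50, 50, 52, 49, 49, 51, 52, 51, 51, 66, 161, 165, 165, 168]
drivers 0.2842165242165242 meter/pliers 0.008 0.058666666666666666
```

```bash
python3 - <<'E'
from h import *
a=cv2.imread("pics/s11.png");b=cv2.imread("pics/s13.png")
for i in(a,b):
    m=(i[255:390,265:400].max(2)<45).astype(np.uint8)
    k,l,st,c=cv2.connectedComponentsWithStats(m)
    print([(st[j].tolist(),c[j].round(1).tolist()) for j in range(1,k) if st[j,4]>60])
t0=cv2.imread("pics/top0.png");t=cv2.imread("pics/t13.png")
d=cv2.absdiff(t0,t).max(2)>40
print("meter",d[200:252,405:462].mean(),"pliers",d[140:190,398:450].mean())
E
```

```text
[([30, 11, 16, 45, 455], [37.2, 30.5]), ([97, 39, 26, 41, 549], [109.6, 58.6])]
[([30, 11, 16, 45, 475], [37.4, 30.5]), ([97, 39, 26, 41, 560], [109.6, 58.8]), ([41, 64, 13, 14, 86], [45.0, 69.3]), ([102, 91, 11, 10, 68], [105.7, 95.4])]
meter 0.0 pliers 0.0
```

```bash
python3 -c "
from rig import job
print(job.hand_in())"
```

```text
the job is handed in; nothing more can be done
None
```

Both drivers are standing handle up, one in each cup, and the cover is shut home on the box. The meter and pliers haven't moved, and the job was handed in at about 22 s; no verdict came back.

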